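Sort returned tea tins by weight and restock the wire rack

ROBOT

A 6-joint arm with a two-finger parallel gripper is mounted at the origin on the work surface. World frame = base frame: x ahead of the robot, y to its left, z up, the work surface at z = 0. Lengths are in m, angles in rad, forces in N, time in s.
With the tool pointing down it reaches from about 0.275 to 0.85 m from the base axis. Payload 19 kg.
Tool frame: the origin (TCP) lies on the front face of the gripper's body, between the roots of the fingers; the fingertips stand 73 mm ahead of it and the grasp point (between the pads) lies 54 mm ahead of it (env.tcp_to_grasp is the distance from the TCP to the grasp point, in m); x points along the fingers, y is the direction in which the jaws open and shut, and the axes are right-handed (so a half turn about x gives the same grasp; the last joint's range is limited). The gripper opens to 85 mm and grips with 20 to 120 N. Pads are 22 mm wide; open, the fingers measure 114 mm over their backs; the gripper's body (76 mm by 85 mm) begins 54 mm behind the grasp point. The pads swing forward as they close: fully open they stand 13 mm farther back than shut.
Start: joints at [1.036, 0.15, 1.437, -0, 1.554, -0.134], TCP at [0.224, 0.529, 0.304] pointing down, gripper open.
Joint ranges: [-2.8, 2.8], [-0.68, 2.1], [0.12, 2.68], [-1.39, 4.53], [0.16, 2.79], [-2.81, 2.81]. Speed limits (rad/s): [1.89, 1.89, 2.22, 3.01, 3.01, 3.01].

INTERFACE

Orientations are given as [roll, pitch, yaw] about the fixed x, y, z axes, in that order (R = Rz(yaw) Ry(pitch) Rx(roll)).
In Python, from cell import env, hand, kinematics, imaging, job, nets, read_time_s, read_joint_pos, read_dq, read_joint_torque, read_tool_pos, read_tool_rot, read_wrist_force, read_torque, read_grip_width gives the robot as it stands. Calls block until the motion is done:
- env.move_pose(position, orientation): joint-space move of the TCP to a pose.
- env.line_to(position, rotation=None, speed=0.15): straight line of the TCP; rotation=None keeps the orientation; speed is the mean speed in m/s.
- env.move_joints(angles): joint-space move.
- hand.command_gripper(opening): finger opening in m; the grip force is fixed at half the most; returns when the fingers have stopped.
- env.wait(seconds).
- kinematics.ik(position, orientation): joint angles nearest the present ones, or None.
- imaging.get_image(name): name is "side" or "top" or "wrist"; returns (picture, depth): 480x640x3 uint8, red, green, blue; 480x640 float32, m along the optical axis (not along the pixel's ray), 0 where there is no reading.
- imaging.calibration(name): a dict with "mtx" (3x3 intrinsics, pixels), "dist_coeffs" ([k1, k2, p1, p2, k3] as OpenCV has them; the pictures are not rectified), "R" (3x3) and "t" (3): a world point X has camera coordinates R X + t. Camera axes: x right, y down, z forward; pixel columns grow to the right and rows downward; lengths in m; the calibration is good to about 2 mm. A picture is of the moment at which its call begins: read the wrist's pose just before it. calibration takes no time and is no camera call; for the wrist camera it gives the pose at the moment of the call.
A pose or a line that the arm cannot do raises env.Unreachable and nothing moves.
- job.finish_job(): hands the job in, once; it reports no verdict.
Trained networks look in the newest picture that a camera, given by its name, has taken for a name from the list of things; names that differ only in an ending like _2 or _b are one class to them, and where a whole thing is asked for, a point or a joint stands for the part that bears it (a point fixed in the world has none). Each returns a list of dicts, best first, with "conf" (0 to 1); they miss things now and then, are a little off and sometimes report something else, mostly with a low value. They report only what shows in the picture. A call takes as long as a camera call. They do not tell look-alikes from the thing itself.
- nets.find_in(camera, name): "bbox" ([left, top, right, bottom] in pixels, round what is visible of it).
Readings, each from a call of its own:
- read_time_s(): time.
- read_joint_pos(): joint angles.
- read_dq(): joint speeds.
- read_joint_torque(): joint torques, N m.
- read_tool_pos(): TCP position.
- read_tool_rot(): TCP orientation.
- read_wrist_force(): force on the tool from outside, world axes, zero at the start.
- read_torque(): the same for the moment, N m.
- read_grip_width(): finger opening in m.
Only numpy, scipy, OpenCV 4.12 (cv2) and the standard library are available. Lean on these libraries where they do the work, as an engineer would, in place of code of your own. Each camera call takes 0.05 s, during which the arm holds its last target. There are 200 camera calls.

TASK

Unload the three closed tea tins from the black caddy, telling full from empty by their weight as you lift them: stand each empty one in the grey return tray, and stand each full one in the wire rack beside the tins already there and the same way round, broad face to broad face. The fingers fit neither beside a tin's broad faces in the caddy nor beside its narrow edges in the rack, so stand a full tin on the counter in between (the rubber mat is free for it), let go and take hold of it the other way; when every full one is in, push the rack's red-handled stop up until the row is snug against the end wall. Keep the tins upright, set them down rather than drop them, and leave everything else on the counter where it is.

Things in the scene. Friction and masses are not known exactly. Their poses are not given: they have to be found in the camera images.
- tin_a_mid (a point): closed blue tin, steel lid, paper band: 62 mm wide (its x axis) x 38 mm thick (y) x 100 mm tall (z up); this point is its centre, 50 mm above its foot. The three tins in the caddy look exactly alike and stand in any order: a full one weighs 310 to 410 g, an empty one 85 to 115 g, and only lifting tells.
- tin_b_mid (a point): another such tin, the same in every visible way; this point is its centre, axes as for tin_a_mid.
- tin_c_mid (a point): another such tin, the same in every visible way; this point is its centre, axes as for tin_a_mid.
- tin_d_mid (a point): a tin of the same size that already stands in the rack next to the end wall, full, its broad faces across the row; this point is its centre, axes as for tin_a_mid. It stays in the rack.
- tin_e_mid (a point): another full tin that already stands in the rack, between tin_d and the stop, a few mm loose; this point is its centre, axes as for tin_a_mid. It stays in the rack.
- caddy: black carry caddy, fixed, 78 (x) x 148 (y) mm; origin under its centre, z up. Three cells along y, centred at y = -48, 0, 48 mm, each 44 (y) x 70 (x) mm, floor 4 mm up, one tin in each, its axes along the caddy's. End walls and dividers (4 mm) reach up 98 mm (tin tops: 104); front and back walls only 36 mm, so a tin can be gripped across its 62 mm width, along x.
- rack: steel wire rack, fixed; origin under its channel's centre, z up. The row runs along y: floor 6 mm up, end wall (108 mm tall) with inner face at y = -115 mm; channel 76 mm wide between 6 mm wires at x = -41 and +41 mm, the top ones reaching 105 mm up, level with a tin's top in it (106 mm). The floor ends at y = +158 mm. Tins stand with their y along the rack's y.
- stop (a joint): the rack's sliding end stop, an upright plate: value in m, 0 = fully back (inner face at rack y = +130 mm), growing as it is pushed towards the end wall (rack -y): inner face at y = 130 mm minus the value. Starts at 0 to 0.04. It stays where left; about 2 N slides it alone, under 15 N with the tins. With three tins snug it reads 0.131.
- stop_grip (a point): centre of the red handle block on top of the stop: 50 mm along the rack's x, 18 mm along its y, from 111 to 137 mm above the counter; this point is 124 mm up and 12 mm behind (rack +y of) the plate's inner face. It can be pushed from behind with closed fingers. Axes as the rack's.
- tray: grey plastic return tray, fixed, open top, 200 (x) x 160 (y) x 45 mm tall, walls and floor 5 mm; origin at the centre of its underside, z up. Empty at the start.
- mat_top (a point): black rubber counter mat, fixed, 130 (x) x 160 (y) x 4 mm, clear of things; this point is the centre of its top.
- pourer_mid (a point): glass sugar pourer, 72 mm across, 145 mm tall; this point is half-way up. Not to be disturbed.
- timer_mid (a point): white kitchen timer, 30 x 70 x 66 mm tall; this point is its centre. Not to be disturbed.
- cups_mid (a point): stack of paper cups, mouths down, 91 mm across, 166 mm tall; this point is half-way up. Not to be disturbed.
- scoop_mid (a point): small steel portion scoop, cup 48 mm across and 30 mm tall, handle 105 mm long to its -x; this point is the centre of the cup. Not to be disturbed.
- syrup_mid (a point): yellow squeeze bottle, 60 mm across, 195 mm tall; this point is half-way up. Not to be disturbed.
- stirrers_mid (a point): steel beaker of wooden stirrers, 72 mm across, 85 mm tall (the sticks to about 135 mm); this point is half-way up the beaker. Not to be disturbed.
There are look-alikes about, which are no part of the job. What is shaped like the part that bears tin_e_mid but yellow is not meant.

How it is judged:
By the outcome, as a careful person would: the job done as asked, in the order asked, and still so for the second after the job is handed in, with the robot touching nothing.
It also fails if it takes over 70 s, if anything falls off the work surface, if the arm or the gripper's body presses on something with over 40 N, if the wrist force passes 120 N, or if a joint passes its speed limit or range.

## Working session

There is one attempt and no reset: what is moved stays moved. The work goes in short steps, each a Python script; the robot and the scene stay as the last script left them, time stands still between calls to the robot, and variables do not carry over. Pictures are saved under pics/ and viewed, about 8 in all and at most 12, crops included, and the job is handed in when it is done.

```bash
ls; mkdir -p pics; python3 - <<'E'
from cell import *
import cv2,numpy as np
for n in("top","side"):
    im,d=imaging.get_image(n); cv2.imwrite(f"pics/{n}0.png",im[:,:,::-1]); np.save(f"pics/{n}0.npy",d)
    c=imaging.calibration(n); print(n,c["mtx"].tolist(),c["dist_coeffs"],(-c["R"].T@c["t"]).round(3),c["R"].round(3).tolist())
print(read_time_s(),read_wrist_force(),read_tool_rot())
E
```

```text
pics
top [[557.9096312936033, 0.0, 316.67191320153154], [0.0, 557.9096312936033, 244.58434143656882], [0.0, 0.0, 1.0]] [0.01171856 0.         0.         0.         0.        ] [ 0.409 -0.035  1.254] [[0.013, -1.0, -0.018], [-0.99, -0.01, -0.142], [0.142, 0.02, -0.99]]
side [[458.32425905756537, 0.0, 327.77507635128904], [0.0, 458.32425905756537, 242.08072737302828], [0.0, 0.0, 1.0]] [-0.11525328  0.          0.          0.          0.        ] [ 0.294 -0.871  0.629] [[0.953, -0.303, 0.002], [-0.147, -0.469, -0.871], [0.265, 0.83, -0.491]]
0.1 [ 0.76526636  0.29743499 -0.49056186] [-1.67060751  1.56979194 -2.07137356]
```

View pics/top0.png

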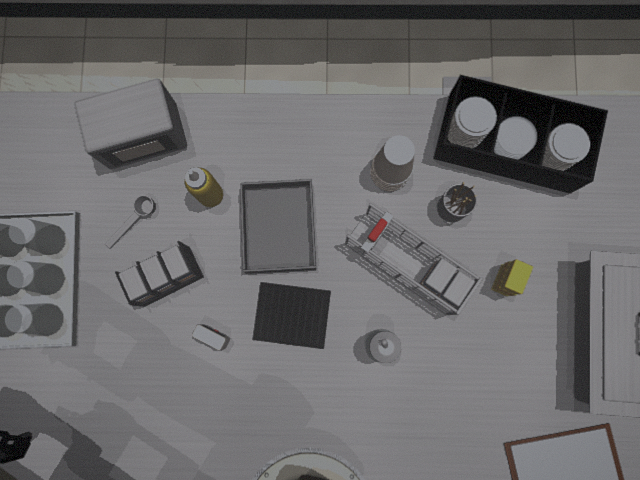

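View pics/side0.png

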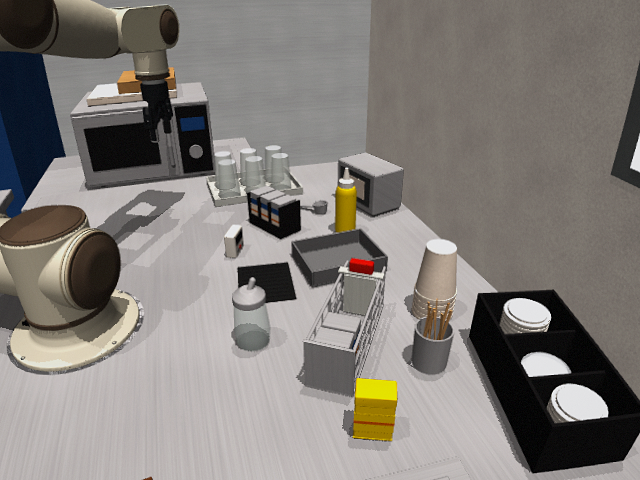

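The top view shows the caddy at (158,273) with three tins, tray (278,226), mat (291,315), and rack (412,258) with its red handle at (379,229) and two tins at (450,280). The yellow look-alike at (516,277) stands outside the rack, so I leave it alone. Next I measure from depth.

```bash
cat > h.py <<'E'
import numpy as np,cv2
from cell import *
def cloud(n,d,c=None):
    c=c or imaging.calibration(n)
    v,u=np.mgrid[:480,:640]
    p=cv2.undistortPoints(np.stack([u,v],-1).reshape(-1,1,2).astype(np.float64),c["mtx"],c["dist_coeffs"]).reshape(480,640,2)
    X=np.dstack([p*d[...,None],d]); W=(X-c["t"])@c["R"]
    W[d<=0]=np.nan
    return W
def rect(P):
    (cx,cy),(w,h),a=cv2.minAreaRect((P[:,:2]*1000).astype(np.float32))
    if w<h: w,h,a=h,w,a+90
    return np.round([cx,cy,w,h,(a+90)%180-90],1)   # long side's direction, deg
E
python3 - <<'E'
from h import *
d=np.load("pics/top0.npy");im=cv2.imread("pics/top0.png")
W=cloud("top",d)
def reg(box,z0,z1,name,erode=0):
    l,t,r,b=box; m=np.zeros((480,640),np.uint8); m[t:b,l:r]=1
    m&=((W[...,2]>z0)&(W[...,2]<z1)).astype(np.uint8)
    n,L,s,c=cv2.connectedComponentsWithStats(m,connectivity=4)
    for i in range(1,n):
        if s[i,4]>60: P=W[L==i]; print(name,s[i,4],"z",np.nanmedian(P[:,2]).round(4),rect(P),"px",c[i].round())
reg((105,230,215,315),.1005,.112,"caddytins")
reg((330,200,490,320),.1,.111,"racktins")
reg((330,200,490,320),.125,.145,"handle")
reg((330,200,490,320),.003,.012,"rackfloor")
reg((235,170,325,280),.035,.055,"tray")
reg((245,275,340,355),.002,.008,"mat")
reg((360,320,410,370),.1,.16,"pourer"); reg((185,315,235,355),.05,.08,"timer")
reg((360,120,425,200),.12,.2,"cups");reg((175,160,230,210),.1,.22,"syrup");reg((430,170,485,225),.06,.16,"stir")
reg((130,190,160,220),.02,.05,"scoop")
print("counter",np.nanmedian(W[380:420,300:400,2]))
for x in((412,258),):print(W[x[1],x[0]])
E
```

```text
caddytins 533 z 0.1042 [535.1 284.3  64.1  40.1  27.3] px [174. 262.]
caddytins 539 z 0.1043 [513.5 326.   63.2  40.   28. ] px [154. 272.]
caddytins 530 z 0.104 [491.1 369.1  63.3  40.4  25.4] px [133. 282.]
racktins 1313 z 0.1047 [ 539.5 -228.6  239.5   90.2   54.8] px [445. 278.]
racktins 97 z 0.106 [ 562.  -131.4   53.6   18.2   60. ] px [371. 251.]
racktins 585 z 0.1054 [ 514.1 -267.7   64.    39.7  -35.5] px [440. 275.]
handle 216 z 0.1351 [ 603.1 -135.5   49.5   18.   -34.7] px [377. 230.]
rackfloor 350 z 0.0058 [ 627.9 -117.4   65.    35.2  -35.1] px [364. 228.]
rackfloor 1336 z 0.0057 [ 567.8 -203.8  129.3   65.8   54.8] px [402. 255.]
tray 841 z 0.0438 [627.4  77.6 201.2 160.5   3.7] px [276. 224.]
mat 2300 z 0.0041 [430.1  46.2 163.1 132.5  83.7] px [287. 316.]
mat 268 z 0.0041 [467.7  -9.6  61.6  46.1  78. ] px [317. 298.]
pourer 808 z 0.1213 [ 368.  -151.1   61.9   61.2  -89.2] px [385. 347.]
timer 508 z 0.0644 [381.2 215.6  70.3  33.   64.2] px [209. 337.]
cups 1059 z 0.164 [ 756.5 -174.6   67.2   66.7  -65.2] px [397. 154.]
syrup 737 z 0.1435 [698.2 233.8  59.2  50.5 -63.8] px [199. 182.]
stir 402 z 0.0807 [ 676.8 -314.7   70.2   69.5   83.6] px [460. 199.]
stir 90 z 0.0953 [ 667.5 -318.1   33.9   17.7  -58.7] px [462. 203.]
scoop 166 z 0.0283 [670.7 381.6  47.6  45.8 -88.4] px [142. 205.]
counter -0.001458799312334271
[ 0.56040217 -0.22457443  0.00527745]
```

```bash
python3 - <<'E'
import cv2,numpy as np
im=cv2.imread("pics/top0.png")
a=cv2.resize(im[230:315,105:215],None,fx=3.6,fy=3.6,interpolation=2);b=cv2.resize(im[195:320,330:490],None,fx=4.9,fy=4.9,interpolation=2)
o=np.zeros((600,800,3),np.uint8)
b=cv2.resize(im[195:320,330:490],(480,375));o[:375,:480]=b;a=cv2.resize(im[230:315,105:215],(311,240));o[:240,485:796]=a
cv2.imwrite("pics/crop1.png",o[:380])
E
```

```text
(no output)
```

View pics/crop1.png

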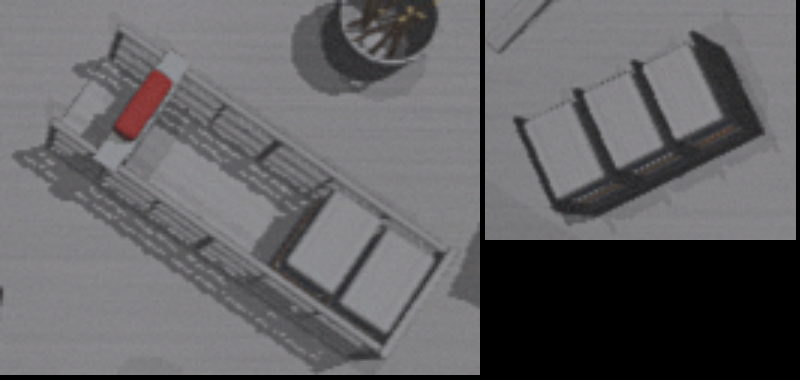

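Crop: the rack holds two steel-lidded tins at the end wall (lower right) and the red handle at upper left. The caddy holds three tins in a row. That matches the description, so I plan the IK next.

```bash
python3 - <<'E'
from h import *
d=np.load("pics/top0.npy");W=cloud("top",d)
m=np.zeros((480,640),bool);m[275:355,245:340]=1;m&=(W[...,2]>.001)&(W[...,2]<.008)
m=cv2.morphologyEx(m.astype(np.uint8),cv2.MORPH_OPEN,np.ones((5,5)));print("mat",rect(W[m>0]))
# rack frame
ey=np.array([.577,.817]);ex=np.array([.817,-.577])
R=W[200:320,330:490].reshape(-1,3);R=R[~np.isnan(R[:,0])]
X=R[:,:2]@ex;Y=R[:,:2]@ey
s=(R[:,2]>.1)&(R[:,2]<.112)&(Y>.12)&(Y<.21)&(abs(X-.572)<.06)
h=np.histogram(X[s],np.arange(.52,.63,.004));print(dict(zip(h[1].round(3),h[0])))
s=(R[:,2]>.1)&(abs(X-.5725)<.02);h=np.histogram(Y[s],np.arange(-.02,.27,.004));print(dict(zip((h[1]*1000).round().astype(int).tolist(),h[0].tolist())))
for nm,p,z,a in[("c1",(.535,.284),.14,-62.6),("c3",(.491,.369),.14,-62.6),("tray",(.62,.08),.14,0),("mat",(.435,.04),.14,0),("mat",(.435,.04),.14,30),("mat",(.435,.04),.14,-35),("mat",(.435,.04),.14,-62.6),("mat",(.435,.04),.14,60),("mat",(.435,.04),.14,90),("rack",(.546,-.218),.14,-35.2),("push",(.62,-.11),.2,-35.2)]:
  for k in(0,180,-180):
    q=kinematics.ik([*p,z],[0,np.pi/2,np.radians(a+k)])
    print(nm,a+k,None if q is None else np.round(q,2))
E
```

```text
mat [426.9  57.6 112.6  34.    0.8]
{np.float64(0.52): np.int64(0), np.float64(0.524): np.int64(5), np.float64(0.528): np.int64(83), np.float64(0.532): np.int64(28), np.float64(0.536): np.int64(0), np.float64(0.54): np.int64(0), np.float64(0.544): np.int64(0), np.float64(0.548): np.int64(0), np.float64(0.552): np.int64(0), np.float64(0.556): np.int64(0), np.float64(0.56): np.int64(0), np.float64(0.564): np.int64(0), np.float64(0.568): np.int64(0), np.float64(0.572): np.int64(0), np.float64(0.576): np.int64(0), np.float64(0.58): np.int64(0), np.float64(0.584): np.int64(0), np.float64(0.588): np.int64(0), np.float64(0.592): np.int64(0), np.float64(0.596): np.int64(0), np.float64(0.6): np.int64(0), np.float64(0.604): np.int64(0), np.float64(0.608): np.int64(54), np.float64(0.612): np.int64(64), np.float64(0.616): np.int64(0), np.float64(0.62): np.int64(0), np.float64(0.624): np.int64(0)}
{-20: 0, -16: 0, -12: 0, -8: 0, -4: 0, 0: 0, 4: 25, 8: 40, 12: 19, 16: 40, 20: 34, 24: 41, 28: 37, 32: 38, 36: 37, 40: 40, 44: 36, 48: 38, 52: 17, 56: 15, 60: 37, 64: 38, 68: 35, 72: 38, 76: 39, 80: 37,
[... 1063 characters left out ...]
0.    1.2   2.1 ]
mat -62.6 [-0.09 -0.02  1.96 -0.    1.2  -0.56]
mat 117.4 [-0.09 -0.02  1.96  0.    1.2   2.58]
mat -242.6 [-0.09 -0.02  1.96  0.    1.2   2.58]
mat 60 [-0.09 -0.02  1.96  0.    1.2  -2.7 ]
mat 240 [-0.09 -0.02  1.96 -0.    1.2   0.44]
mat -120 [-0.09 -0.02  1.96 -0.    1.2   0.44]
mat 90 None
mat 270 [-0.09 -0.02  1.96 -0.    1.2  -0.09]
mat -90 [-0.09 -0.02  1.96 -0.    1.2  -0.09]
rack -35.2 [-0.51  0.28  1.62 -0.    1.24 -1.47]
rack 144.8 [-0.51  0.28  1.62  0.    1.24  1.67]
rack -215.2 [-0.51  0.28  1.62 -0.    1.24  1.67]
push -35.2 [-0.3   0.32  1.45 -0.    1.38 -1.25]
push 144.8 [-0.3   0.32  1.45  0.    1.38  1.89]
push -215.2 [-0.3   0.32  1.45  0.    1.38  1.89]
```

```bash
cat >> h.py <<'E'
G=.054
TINS=[(.5351,.2843),(.5135,.3262),(.4911,.3691)]
CY,MY,TY,RY=-62.6,-90,-86.3,-35.2
EY=np.array([.577,.817]);EX=np.array([.817,-.577])
def rk(X,Y): return X*EX+Y*EY
def o(y): return [0,np.pi/2,np.radians(y)]
def fz(): return np.mean([read_wrist_force()[2] for _ in range(5)])
def pick(i):
    x,y=TINS[i]
    env.move_pose([x,y,.26],o(CY)); env.wait(.15); f0=fz()
    env.line_to([x,y,.136],speed=.25); hand.command_gripper(.0); w=read_grip_width()
    env.line_to([x,y,.26],speed=.2); env.wait(.25); f1=fz()
    print("pick",i,"width",round(w,4),read_grip_width().__round__(4),"dF",round(f0-f1,2),"t",round(read_time_s(),2)); return f0-f1
def put(p,yaw,foot,opening,rel=.078,high=.29,up=.29):
    z=foot+rel+G
    env.move_pose([*p,high],o(yaw)); env.line_to([*p,z+.02],speed=.3); env.wait(.1); f=fz()
    env.line_to([*p,z+.001],speed=.06)
    for k in range(5):
        if fz()-f>1.5: break
        env.line_to([*p,z+.0005-k*.0006],speed=.02)
    print("put z off",round(read_tool_pos()[2]-z,4),"dF",round(fz()-f,2))
    hand.command_gripper(opening); env.line_to([*p,up],speed=.3); print("t",round(read_time_s(),2))
E
python3 - <<'E'
from h import *
pick(0)
E
```

```text
pick 0 width 0.0615 0.0613 dF 1.45 t 3.74
```

```bash
python3 - <<'E'
from h import *
a=[]
for k in range(8):
    a.append([read_wrist_force()[2],read_joint_torque()[1],read_joint_torque()[2]]); env.wait(.03)
print(np.round(a,2),read_tool_pos())
im,d=imaging.get_image("wrist");cv2.imwrite("pics/w1.png",im[:,:,::-1])
E
```

```text
[[-1.010e+00 -7.867e+01 -5.657e+01]
 [-1.170e+00 -7.857e+01 -5.654e+01]
 [-1.000e-02 -7.850e+01 -5.653e+01]
 [-1.780e+00 -7.845e+01 -5.654e+01]
 [-7.500e-01 -7.843e+01 -5.655e+01]
 [-6.400e-01 -7.843e+01 -5.657e+01]
 [-1.640e+00 -7.843e+01 -5.660e+01]
 [-8.500e-01 -7.844e+01 -5.662e+01]] [0.53507915 0.28430363 0.25982193]
```

View pics/w1.png

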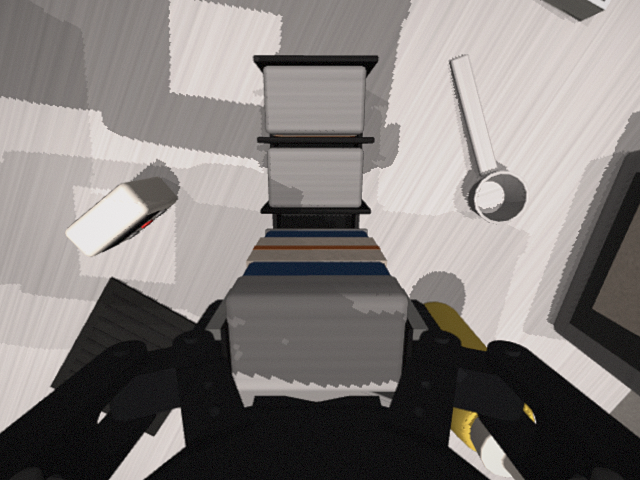

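The wrist view shows tin 0 centred and upright in the fingers, with the other two tins still in the caddy. The reading is noisy, but a load of about 1 N means empty. It goes to the tray, followed by an averaged no-load check.

```bash
sed -i 's/for _ in range(5)\])/for _ in range(30)])/' h.py; python3 - <<'E'
from h import *
t=read_time_s();a=fz();print("loaded",a,read_time_s()-t)
put((.627,.035),TY,.005,.085)
print("unloaded",fz(),fz(),read_grip_width())
pick(1)
print("again",fz())
E
```

```text
loaded -1.1983540903779997 0.0
put z off 0.0014 dF 10.75
t 7.28
unloaded -1.1573275933665528 -1.1573275933665528 0.08525627549548793
pick 1 width 0.0612 0.0615 dF 0.45 t 10.65
again -0.6829739130409761
```

```bash
cat >> h.py <<'E'
def fz(n=12):
    a=[]
    for _ in range(n): a.append(read_wrist_force()[2]); env.wait(.02)
    return np.mean(a)
E
python3 - <<'E'
from h import *
print("loaded tin1",fz(20),np.round(read_joint_torque(),2))
E
```

```text
loaded tin1 -0.7443424571022091 [-1.000e-02 -7.899e+01 -5.671e+01  0.000e+00 -0.000e+00  0.000e+00]
```

```bash
python3 - <<'E'
from h import *
put((.627,.085),TY,.005,.085)
print("unloaded",fz(15))
x,y=TINS[2]
pick(2)
print(read_tool_pos(),read_grip_width())
E
```

```text
put z off 0.0012 dF 12.79
t 14.81
unloaded -0.16204323731034115
pick 2 width 0.0614 0.0611 dF 3.5 t 18.82
[0.49107893 0.36910755 0.25973638] 0.061070588457666865
```

Unloaded reads -0.16 N, so tins 0 and 1 are empty at about 0.8 N and 0.6 N, and tin 2 is full at 3.5 N. Next it goes on the mat.

```bash
python3 - <<'E'
from h import *
put((.435,.04),MY,.004,.085)
env.move_pose([.435,.04,.29],o(0)); env.wait(.1)
for n in("wrist","top"):
    c=imaging.calibration(n);im,d=imaging.get_image(n);cv2.imwrite(f"pics/{n}2.png",im[:,:,::-1])
    W=cloud(n,d,c)
    m=(W[...,2]>.098)&(W[...,2]<.11)&(abs(W[...,0]-.435)<.07)&(abs(W[...,1]-.04)<.07)
    print(n,m.sum(),rect(W[m]) if m.sum()>20 else None)
    if n=="top":
        m=(W[...,2]>.098)&(W[...,2]<.112)&(abs(W[...,0]-.627)<.09)&(abs(W[...,1]-.07)<.07);print("tray",m.sum(),rect(W[m]) if m.sum()>20 else 0)
print(read_time_s())
E
```

```text
put z off 0.0009 dF 12.05
t 22.88
wrist 3792 [4.346e+02 4.230e+01 6.270e+01 3.960e+01 1.000e-01]
top 0 None
tray 1121 [628.4  60.7  90.2  65.2 -88.4]
24.5417
```

View pics/wrist2.png

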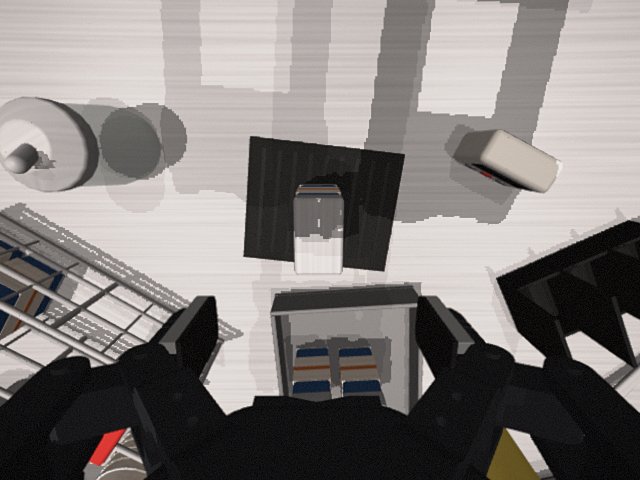

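The wrist view shows the full tin upright on the mat at (318,235) and both empties standing in the tray at (312,370) and (358,370). Next I regrip it and place it in the rack.

```bash
python3 - <<'E'
from h import *
p=(.4346,.0415)
env.line_to([*p,.142],speed=.25); hand.command_gripper(0); print("w",read_grip_width())
env.line_to([*p,.29],speed=.25)
put(rk(.571,.139),RY,.006,.047,rel=.084,high=.30,up=.30)
c=imaging.calibration("wrist");im,d=imaging.get_image("wrist");cv2.imwrite("pics/w3.png",im[:,:,::-1])
W=cloud("wrist",d,c)
X=W[...,:2]@EX;Y=W[...,:2]@EY
for nm,z0,z1 in(("top",.1,.111),("handle",.125,.145)):
    m=(W[...,2]>z0)&(W[...,2]<z1)&(abs(X-.571)<.033)
    h=np.histogram(Y[m],np.arange(0,.27,.004));print(nm,dict((int(a*1000),int(b)) for a,b in zip(h[1],h[0]) if b))
E
```

```text
w 0.03738966626191058
put z off 0.0003 dF 9.19
t 31.2
top {4: 259, 8: 586, 12: 142, 16: 371, 20: 373, 24: 371, 28: 375, 32: 378, 36: 367, 40: 365, 44: 366, 48: 403, 52: 219, 56: 108, 60: 356, 64: 361, 68: 371, 72: 367, 76: 362, 80: 364, 84: 365, 88: 359, 92: 376, 96: 187, 120: 292, 124: 363, 128: 367, 132: 373, 136: 373, 140: 374, 144: 366, 148: 359, 152: 367, 156: 352, 160: 4, 224: 546, 228: 241, 232: 84, 236: 55, 240: 50, 244: 4}
handle {224: 51, 228: 612, 232: 369, 236: 374, 240: 329, 244: 58}
```

View pics/w3.png

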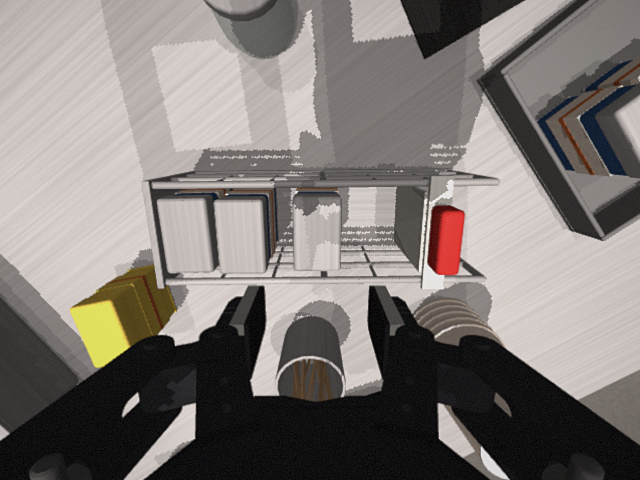

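The wrist view shows the new tin in the rack at (317,230), aligned with tins d and e at (187,232) and (243,232). The handle is at (446,240). I'll push the stop from behind.

```bash
python3 - <<'E'
from h import *
PY=RY-90
hand.command_gripper(0)
P=lambda Y,z:[*rk(.571,Y),z]
def f(n=4):
    a=[]
    for _ in range(n): a.append(np.array(read_wrist_force()[:2])@EY); env.wait(.02)
    return np.mean(a)
env.move_pose(P(.275,.26),o(PY)); env.line_to(P(.275,.187),speed=.2); env.wait(.1); f0=f(8)
env.line_to(P(.21,.187),speed=.08); print("mid",f()-f0)
env.line_to(P(.170,.187),speed=.06); print("170",f()-f0)
Y=.170;prev=0
while Y>.155:
    Y-=.001; env.line_to(P(Y,.187),speed=.03); g=f()-f0; print(round(Y,3),round(g,1),np.round(np.array(read_tool_pos()[:2])@EY,4))
    if g>16: break
print(read_time_s())
E
```

```text
mid -0.13745879613463524
170 -0.03873574431020574
0.169 -0.2 0.1691
0.168 2.7 0.1682
0.167 3.7 0.1671
0.166 2.5 0.166
0.165 4.3 0.1651
0.164 4.9 0.1641
0.163 4.9 0.1631
0.162 4.6 0.1621
0.161 4.5 0.1611
0.16 4.7 0.1601
0.159 5.1 0.1591
0.158 6.4 0.1582
0.157 6.7 0.1573
0.156 6.7 0.1563
0.155 12.2 0.1558
40.8083
```

```bash
python3 - <<'E'
from h import *
P=lambda Y,z:[*rk(.571,Y),z]
def f(n=4):
    a=[]
    for _ in range(n): a.append(np.array(read_wrist_force()[:2])@EY); env.wait(.02)
    return np.mean(a)
for Y in(.1545,.154,.1535,.153):
    env.line_to(P(Y,.187),speed=.03); g=f(); print(Y,round(g,1),np.round(np.array(read_tool_pos()[:2])@EY,4))
    if g>20: break
env.line_to(P(.19,.187),speed=.15); env.line_to(P(.19,.32),speed=.3)
env.move_pose([*rk(.571,.139),.32],o(RY)); env.wait(.1)
c=imaging.calibration("wrist");im,d=imaging.get_image("wrist");cv2.imwrite("pics/w4.png",im[:,:,::-1])
W=cloud("wrist",d,c)
X=W[...,:2]@EX;Y=W[...,:2]@EY
for nm,z0,z1 in(("top",.1,.111),("handle",.125,.145)):
    m=(W[...,2]>z0)&(W[...,2]<z1)&(abs(X-.571)<.033)
    h=np.histogram(Y[m],np.arange(0,.27,.004));print(nm,dict((int(a*1000),int(b)) for a,b in zip(h[1],h[0]) if b))
print(read_time_s())
E
```

```text
0.1545 17.1 0.1558
0.154 20.9 0.1557
top {4: 242, 8: 419, 12: 316, 16: 320, 20: 334, 24: 322, 28: 325, 32: 331, 36: 321, 40: 335, 44: 339, 48: 306, 52: 323, 56: 314, 60: 313, 64: 326, 68: 320, 72: 321, 76: 320, 80: 326, 84: 324, 88: 319, 92: 325, 96: 324, 100: 325, 104: 330, 108: 325, 112: 328, 116: 319, 120: 331, 124: 243, 128: 57, 132: 50, 136: 54, 140: 53, 144: 12}
handle {124: 5, 128: 282, 132: 332, 136: 310, 140: 306, 144: 133}
44.1
```

View pics/w4.png

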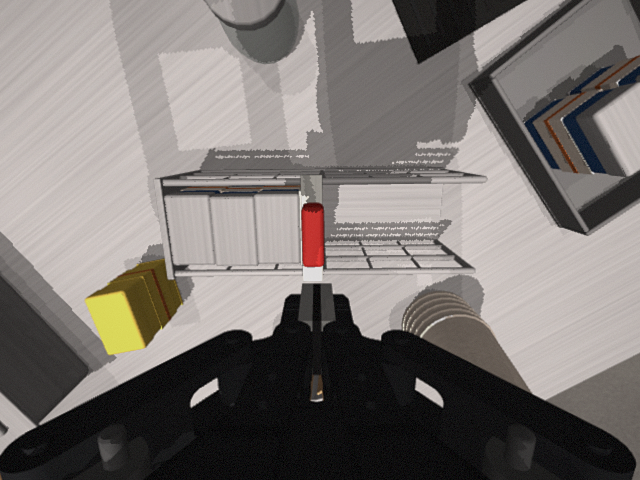

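The row is snug: three tins from x=165 to 300, with the stop tight against them at (313,235). I'll take one final overview before handing in.

```bash
python3 - <<'E'
from h import *
im,d=imaging.get_image("side");cv2.imwrite("pics/s5.png",im[:,:,::-1])
E
```

```text
(no output)
```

View pics/s5.png

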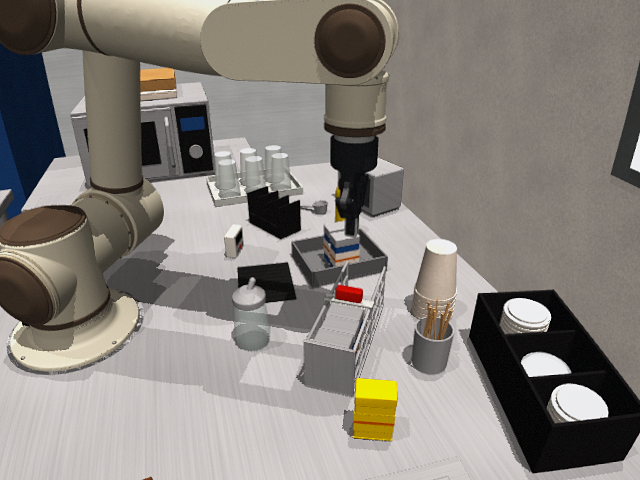

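The overview shows the caddy empty at (273,212), both empties upright in the tray at (342,245), the rack row closed up at (345,325), and the other items where they were.

```bash
python3 -c "
from cell import *
print(job.finish_job(),read_time_s())"
```

```text
the job is handed in; nothing more can be done
the job is handed in; nothing more can be done
```

The job is handed in, and my last checks found nothing wrong. The clock read 44.1 s at the last reading before the final picture, against the 70 s limit.

- **Sorting:** Two of the caddy tins were empty, at about 0.8 N and 0.6 N, and both stand in the grey tray. The third was full, at about 3.5 N. I stood it on the mat, regripped it across its thickness and set it in the rack beside the other two.
- **Stop:** I pushed it up until the force rose to about 21 N with no further travel, which is a hard stop. The depth picture then showed the three tins with no gaps and the stop's handle right behind them. I didn't read the joint value itself.
- **Last checks:** The final wrist and side pictures showed the caddy empty, all tins upright and nothing else visibly moved.
- **Weak points:** The first weight readings were noisy (single readings about 0.5 N off), so I averaged them and compared with the unloaded hand. The tins touched down up to about 1.4 mm earlier than calculated, with 9 to 13 N of contact force.

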